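# Roll a bar blank into the V-block of an end-face microscope

### The job

Roll the round plastic bar across the black plate it lies on, pushing it by its side with the fingertips, until it drops into the V-block between the two plates and lies fully seated along the V; then push it lengthwise by its near end until its far face is up against the end stop in front of the microscope. Only roll and push it: never pick it up or let it fall off the plates. Leave the hexagonal bar and everything else where it is.

Things in the scene. Friction and masses are not known exactly. Their poses are not given: they have to be found in the camera images.
- bar_center (a point): centre of the round bar: plain white plastic cylinder 40 mm in diameter, 140 mm long, about 0.25 kg. x axis along its length (both ends alike); y and z turn with it. It starts on one of the two black plates, left or right of the V-block, askew to the V by up to 0.15 rad, its far end 30 to 50 mm short of the stop. Pushed by its side it rolls square to its own axis; the V squares it up.
- vee (a point): point on the centre line of the steel V-block's V, level with the block's top, 60 mm above the table. x axis: along the V, to the end stop (away from the robot); y: level, across the V; z up. The block is 175 mm long (x -125 to +50 mm) and 70 mm wide; the 90 degree V is 42 mm wide at the top, 21 mm deep. A bar seated in it has its axis 7 mm and its top 27 mm above this point.
- station: the whole station, fixed to the table and turned by up to 0.2 rad; origin on the table right below vee, same axes. Two black breadboard plates, tops 60 mm above the table, level with the V-block's top, lie on both sides of it: x -160 to +115, |y| 35 to 235 mm. Nothing stands above plate height in front of the V-block (x under -125 mm), so a finger can get at the bar's near end.
- stop_face (a point): middle of the end stop's near face, on the V's centre line at the height of a seated bar's axis; vee's axes, 50 mm along x from vee. The stop is a steel U, 7 mm thick, |y| up to 25 mm, rising 28 mm above the plates, with a 22 mm gap. A bar against it has its centre at x = -70 mm. Beyond stands the horizontal microscope (from x = +55 mm, its top 36 mm above the plates).
- hex_center (a point): centre of the hexagonal bar, also white plastic, 30 mm across flats, 120 mm long (along its x axis), lying on the other plate; to be left alone.
- tube_ring: small brass ring, 32 mm in diameter, 14 mm high, lying flat at the far margin of a plate; origin at the centre of its underside; to be left alone.
- lens_cap: small grey lens cap, 34 mm in diameter, 16 mm high, lying flat at the far margin of the other plate; origin at the centre of its underside; to be left alone.
- driver: screwdriver lying on the table right of the station; to be left alone.
- solvent: white plastic bottle, 48 mm in diameter, 115 mm high, standing on the table left of the station; origin at the centre of its underside; to be left alone.
- petri_dish: glass dish, 91 mm in diameter, 15 mm high, on the table left of the station; origin at the centre of its underside; to be left alone.
- slide_box: grey box, 95 x 85 x 26 mm, on the table right of the station; origin at the centre of its underside; to be left alone.
There are look-alikes about, which are no part of the job. Leave any orange look-alike of the part that bears bar_center alone.

How it is judged:
On the way, in this order (a step that is already met when the one before it is completed fails the run):
1. the bar has rolled over by at least a third of a turn on its plate (angle between bar_center's own z axis and vertical above 2.09 rad and height (world z) of bar_center above 0.075 m), for 0.05 s.
2. the bar lies seated in the V (y of bar_center in the frame of vee between -0.003 and 0.003 m and z of bar_center in the frame of vee between 0.004 and 0.0105 m and angle between the x axis of bar_center and the x axis of vee, either way round below 0.04 rad), for 0.2 s.
At the end, for the whole second after the job is handed in: The bar lies at rest in the V, on both flanks (axis within 3 mm of the V's centre line and of the seated height, within 0.04 rad of the V's direction), with its far face against the end stop (gap under 2.5 mm) (all of step 2 and x of bar_center in the frame of stop_face between -0.0725 and -0.067 m and linear speed of bar below 0.01 m/s); the robot touches nothing.
It fails at once if the round bar is lifted (more than 7 mm above lying on the plate) (height (world z) of bar_center above 0.087 m).
It fails at once if the round bar falls off the plates (height (world z) of bar_center below 0.05 m).
It fails at once if the hexagonal bar is moved by more than 15 mm (distance of hex_center from where it was at the start of the episode above 0.015 m).
It fails at once if another bystander is moved by more than 20 mm (distance of any of tube_ring, lens_cap, driver, solvent, petri_dish, slide_box from where it was at the start of the episode above 0.02 m).
It also fails if it takes over 48 s, if anything falls off the work surface, if the arm or the gripper's body presses on something with over 40 N, if the wrist force passes 120 N, or if a joint passes its speed limit or range.

### The arm

A 6-joint arm with a two-finger parallel gripper is mounted at the origin on the work surface. World frame = base frame: x ahead of the robot, y to its left, z up, the work surface at z = 0. Lengths are in m, angles in rad, forces in N, time in s.
With the tool pointing down it reaches from about 0.325 to 0.9 m from the base axis. Payload 3.5 kg.
Tool frame: the origin (TCP) lies midway between the tips of the shut fingers; the grasp point (between the pads) lies 19 mm behind it; x points along the fingers, y is the direction in which the jaws open and shut, and the axes are right-handed (so a half turn about x gives the same grasp; the last joint's range is limited). The gripper opens to 85 mm and grips with 20 to 120 N. Pads are 22 mm wide; open, the fingers measure 114 mm over their backs; the gripper's body (76 mm by 85 mm) begins 54 mm behind the grasp point. The pads swing forward as they close: fully open they stand 13 mm farther back than shut.
Start: joints at [1.2, 0.276, -0.026, 1.268, 0, 1.467], TCP at [0.165, 0.603, 0.231] pointing down, gripper open.
Joint ranges: [-3.12, 3.12], [-0.85, 1.88], [-1.08, 1.24], [-1.95, 2.15], [-1.57, 1.53], [-3.14, 3.14]. Speed limits (rad/s): [2.57, 2.57, 3.14, 3.14, 3.14, 3.14].

### API

Orientations are given as a unit quaternion [x, y, z, w].
In Python, from plant import arm, effector, kin, imaging gives the robot as it stands. The module is installed in compiled form; this text tells all that it offers. Calls block until the motion is done:
- arm.move_pose(position, orientation): joint-space move of the TCP to a pose.
- arm.movel(position, velocity=0.15, frame=None): straight line of the TCP; frame=None keeps the orientation; velocity is the mean speed in m/s.
- arm.set_joints(angles): joint-space move.
- effector.grip(opening, force=None): finger opening in m; force is the grip in N (None keeps the last); returns when the fingers have stopped.
- arm.dwell(seconds).
- kin.ik(position, orientation): joint angles nearest the present ones, or None.
- arm.state(): the state.
- imaging.read_camera(name): name is "scene" or "top" or "wrist"; returns the picture (400x640x3 uint8, red, green, blue); there is no depth.
- imaging.camera_info(name): a dict with "fx", "fy", "cx", "cy" (pixels), "rvec" (rotation vector, rad) and "tvec" (3), from world to camera coordinates, as OpenCV has them. Camera axes: x right, y down, z forward; pixel columns grow to the right and rows downward; lengths in m; the calibration is good to about 2 mm. A picture is of the moment at which its call begins: read the wrist's pose just before it. camera_info takes no time and is no camera call; for the wrist camera it gives the pose at the moment of the call.
A pose or a line that the arm cannot do raises arm.PlanningError and nothing moves.
- arm.hand_in(): hands the job in, once; it reports no verdict.
The state is a dict: "clock": time; "qpos": joint angles; "joint_velocities": joint speeds; "tau": joint torques, N m; "tool_pos": TCP position; "tool_rot": TCP orientation; "force": force on the tool from outside, world axes, zero at the start; "ft_torque": the same for the moment, N m; "width": finger opening in m.
Only numpy, scipy, OpenCV 4.12 (cv2) and the standard library are available. Lean on these libraries where they do the work, as an engineer would, in place of code of your own. Each camera call takes 0.05 s, during which the arm holds its last target.

## Working session

There is one attempt and no reset: what is moved stays moved. The work goes in short steps, each a Python script; the robot and the scene stay as the last script left them, time stands still between calls to the robot, and variables do not carry over. Pictures are saved under pics/ and viewed, and the job is handed in when it is done.

```bash
mkdir -p pics; ls
python3 - <<'E'
from plant import arm, effector, kin, imaging
import cv2
print(arm.state())
for n in("scene","top","wrist"):
    i=imaging.camera_info(n); print(n,i)
    cv2.imwrite(f"pics/a_{n}.png",imaging.read_camera(n)[:,:,::-1])
E
```

```text
pics
{'clock': 0.0, 'qpos': array([ 1.19959942e+00,  2.77142044e-01, -2.78870787e-02,  1.26802680e+00,
        1.00012447e-05,  1.46740659e+00]), 'joint_velocities': array([ 2.66225439e-05,  5.88229376e-04,  1.33651278e-03, -1.73417467e-03,
        1.72610617e-04,  9.12360638e-04]), 'tau': array([ 1.35244016e-03, -4.45510769e+01,  2.95202672e+01,  1.65647676e-02,
       -7.80094206e-05,  2.27718090e-06]), 'tool_pos': array([0.16509837, 0.60198058, 0.23015119]), 'tool_rot': array([ 0.09362571,  0.70096776, -0.09517705,  0.70058529]), 'force': array([ 0.8406681 , -0.19662279, -0.62364227]), 'ft_torque': array([ 0.02112283, -0.00563896,  0.00045906]), 'width': 0.08529912968855699}
scene {'fx': 436.63001611231664, 'fy': 436.63001611231664, 'cx': 320.13965834677185, 'cy': 196.9901492260531, 'rvec': array([ 2.0223092 ,  1.33481866, -0.55369003]), 'tvec': array([-0.18525826, -0.26211668,  1.49030515])}
top {'fx': 404.42670830294674, 'fy': 404.42670830294674, 'cx': 325.5839482623296, 'cy': 198.4580026424851, 'rvec': array([ 2.16572869, -2.10369709,  0.19216434]), 'tvec': array([-0.03133738,  0.50417904,  1.04184473])}
wrist {'fx': 279.99489177198944, 'fy': 279.99489177198944, 'cx': 316.33993052521294, 'cy': 199.7080603288746, 'rvec': array([-2.29567408, -1.74984202, -0.26676537]), 'tvec': array([-0.62423475, -0.03840735,  0.37994774])}
```

View pics/a_top.png

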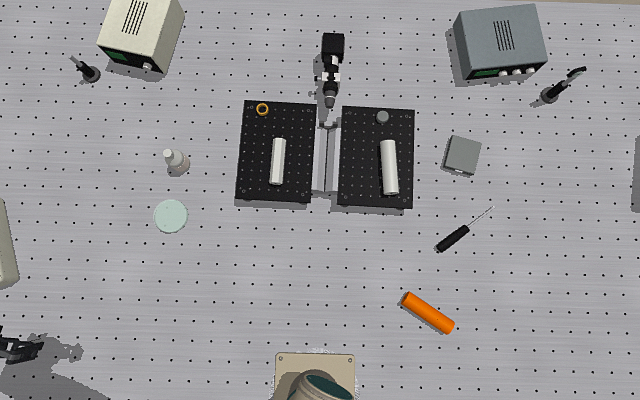

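View pics/a_scene.png

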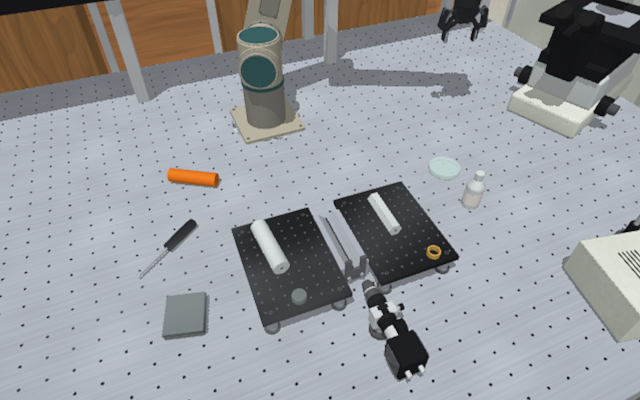

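The top view shows two white bars: one at (277,161) on the left plate and one at (389,167) on the right plate. There is also an orange look-alike at (428,313). The right bar looks longer and thicker, so I'll check it in a crop and measure both.

```bash
cat > h.py <<'E'
import numpy as np, cv2
from plant import arm, effector, kin, imaging
def ray(n,uv,z,i=None):
    i=i or imaging.camera_info(n); R=cv2.Rodrigues(i['rvec'])[0]; t=i['tvec']
    uv=np.atleast_2d(uv).astype(float)
    d=np.c_[(uv[:,0]-i['cx'])/i['fx'],(uv[:,1]-i['cy'])/i['fy'],np.ones(len(uv))]@R
    c=-R.T@t
    return c+d*((z-c[2])/d[:,2])[:,None]
def proj(n,P,i=None):
    i=i or imaging.camera_info(n); K=np.array([[i['fx'],0,i['cx']],[0,i['fy'],i['cy']],[0,0,1.]])
    return cv2.projectPoints(np.atleast_2d(P).astype(float),i['rvec'],i['tvec'],K,None)[0][:,0]
E
python3 - <<'E'
from h import *
a=cv2.imread("pics/a_top.png"); s=cv2.imread("pics/a_scene.png")
c1=cv2.resize(a[90:215,225:425],None,fx=4,fy=4,interpolation=cv2.INTER_CUBIC)
c2=cv2.resize(s[170:330,220:470],None,fx=3.2,fy=3.2,interpolation=cv2.INTER_CUBIC)
cv2.imwrite("pics/crop_top.png",c1);cv2.imwrite("pics/crop_sc.png",c2)
g=a[:,:,:].max(2); hsv=cv2.cvtColor(a,cv2.COLOR_BGR2HSV)
# black plates
m=(g<70).astype(np.uint8); m[:, :230]=0;m[:,425:]=0;m[:90]=0;m[215:]=0
for name,x0,x1 in(("L",230,322),("R",332,425)):
    mm=m.copy(); mm[:,:x0]=0; mm[:,x1:]=0
    mm=cv2.morphologyEx(mm,cv2.MORPH_CLOSE,np.ones((3,3)))
    cs,_=cv2.findContours(mm,0,2); c=max(cs,key=cv2.contourArea); r=cv2.minAreaRect(c)
    b=cv2.boxPoints(r); print(name,r); print(ray("top",b,.06).round(4))
    w=(g>150).astype(np.uint8); w2=np.zeros_like(w); cv2.fillPoly(w2,[cv2.convexHull(c)],1); w2=cv2.erode(w2,np.ones((9,9)))
    w=w*w2; cs,_=cv2.findContours(w,0,2); c=max(cs,key=cv2.contourArea); r=cv2.minAreaRect(c)
    b=cv2.boxPoints(r); P=ray("top",b,.08); print(" bar",r,P.round(4).tolist(),np.linalg.norm(P-np.roll(P,1,0),axis=1))
E
```

```text
L ((276.36553955078125, 151.666015625), (77.02110290527344, 100.82221221923828), 4.0141754150390625)
[[0.4927 0.2235 0.06  ]
 [0.774  0.2229 0.06  ]
 [0.7651 0.0109 0.06  ]
 [0.4843 0.0207 0.06  ]]
 bar ((277.61199951171875, 160.22872924804688), (12.156496047973633, 44.960479736328125), 3.990912914276123) [[0.5371, 0.1296, 0.08], [0.6591, 0.1276, 0.08], [0.6578, 0.0953, 0.08], [0.5358, 0.0979, 0.08]] [0.03169979 0.12201557 0.03232843 0.1219945 ]
R ((377.093994140625, 157.60536193847656), (76.47525024414062, 100.52174377441406), 3.2704875469207764)
[[ 0.4837 -0.0447  0.06  ]
 [ 0.7638 -0.0539  0.06  ]
 [ 0.7579 -0.2644  0.06  ]
 [ 0.4781 -0.2462  0.06  ]]
 bar ((389.97552490234375, 166.0914764404297), (52.68524932861328, 13.036554336547852), 86.56636810302734) [[0.6605, -0.1619, 0.08], [0.6637, -0.1966, 0.08], [0.5213, -0.2047, 0.08], [0.5182, -0.1708, 0.08]] [0.14256016 0.03485485 0.14268197 0.03406423]
```

View pics/crop_top.png

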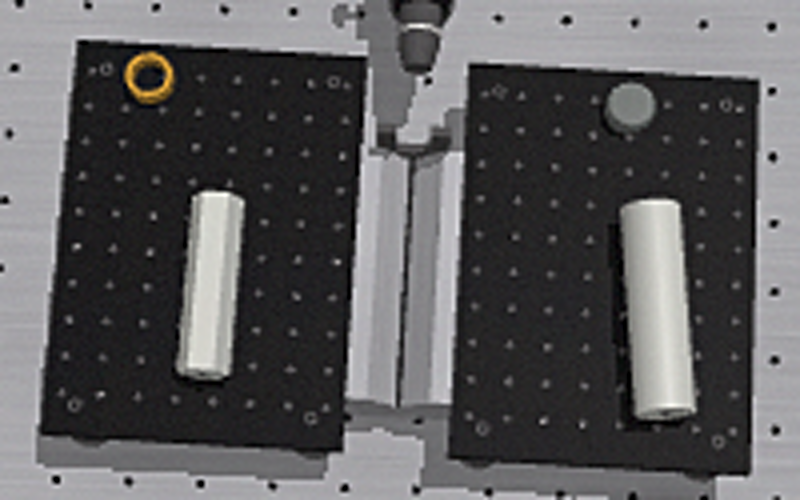

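View pics/crop_sc.png

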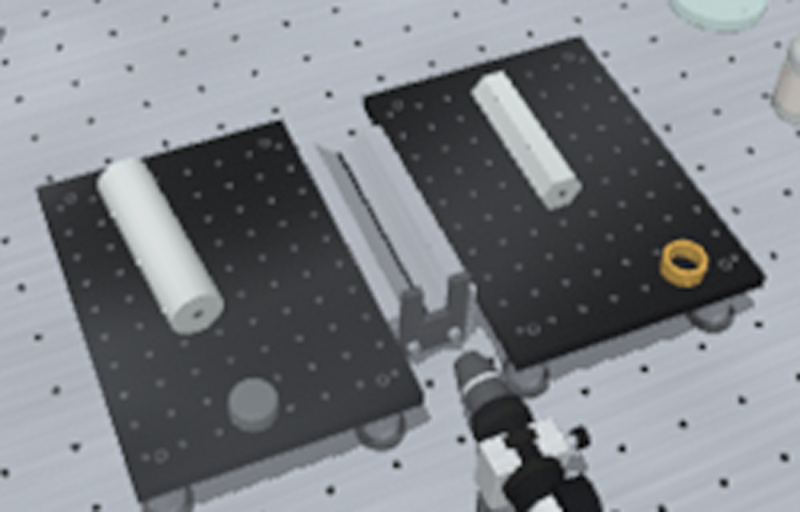

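Confirmed: the right bar, crop_top (655,310), has round end faces and measures about 142×35 mm visible, so it is the 140 mm cylinder. The left one at (210,285) is faceted and 122×32 mm, so it is the hex bar. Next I fit the station to the eight plate corners.

```bash
cat >> h.py <<'E'
def station(verbose=False):
    uv=np.array([[78,41],[365,58],[342,452],[41,435],[470,65],[759,80],[750,474],[450,458]],float)
    uv=(uv+.5)/4-.5+[225,90]
    W=ray("top",uv,.06)[:,:2]
    S=np.array([[115,235],[115,35],[-160,35],[-160,235],[115,-35],[115,-235],[-160,-235],[-160,-35]])/1000
    a=S-S.mean(0); b=W-W.mean(0)
    yaw=np.arctan2((a[:,0]*b[:,1]-a[:,1]*b[:,0]).sum(),(a*b).sum())
    R=np.array([[np.cos(yaw),-np.sin(yaw)],[np.sin(yaw),np.cos(yaw)]]); t=W.mean(0)-R@S.mean(0)
    if verbose: print("res mm",((S@R.T+t-W)*1000).round(1).tolist())
    return R,t,yaw
E
python3 - <<'E'
from h import *
R,t,yaw=station(True); print(t,yaw)
S=lambda p:(np.atleast_2d(p)[:,:2]-t)@R
for z in(.065,.07,.08,.09):
  # bar silhouettes
  b=np.array([[.6605,-.1619],[.6637,-.1966],[.5213,-.2047],[.5182,-.1708]])
print("bar corners(z.08) in station",S(b).round(4).tolist())
cam=imaging.camera_info("top"); Rc=cv2.Rodrigues(cam['rvec'])[0]; print("cam",-Rc.T@cam['tvec'])
# V line / stop check: overlay
a=cv2.imread("pics/a_top.png")
for nm,x0,x1,y0,y1,f in(("top",225,425,90,215,4),("scene",220,470,170,330,3.2)):
    a=cv2.imread(f"pics/a_{nm}.png"); c=cv2.resize(a[y0:y1,x0:x1],None,fx=f,fy=f,interpolation=cv2.INTER_CUBIC)
    def L(p,q,z0,z1,col):
        w=np.array([[*(R@np.array(p)+t),z0],[*(R@np.array(q)+t),z1]])
        u=((proj(nm,w)-[x0,y0]+.5)*f).astype(int); cv2.line(c,u[0].tolist(),u[1].tolist(),col,1)
    L((-.125,0),(.05,0),.039,.039,(0,0,255))
    for y in(-.021,.021):L((-.125,y),(.05,y),.06,.06,(0,255,0))
    L((.05,-.025),(.05,.025),.088,.088,(255,0,255))
    for s in(1,-1):
        for p,q in(((-.16,.035),(.115,.035)),((.115,.035),(.115,.235)),((.115,.235),(-.16,.235)),((-.16,.235),(-.16,.035))):
            L((p[0],s*p[1]),(q[0],s*q[1]),.06,.06,(0,255,255))
    cv2.imwrite(f"pics/ov_{nm}.png",c)
E
```

```text
res mm [[-0.6, 0.5], [-0.0, -1.6], [0.2, -0.5], [0.1, 0.8], [0.8, 0.8], [-0.1, 0.1], [-0.4, -1.0], [0.2, 0.8]]
[ 0.64881033 -0.01591378] -0.02690706936808555
bar corners(z.08) in station [[0.0156, -0.1456], [0.0197, -0.1802], [-0.1224, -0.1921], [-0.1264, -0.1583]]
cam [ 0.31897506 -0.01122419  1.11299052]
```

View pics/ov_top.png

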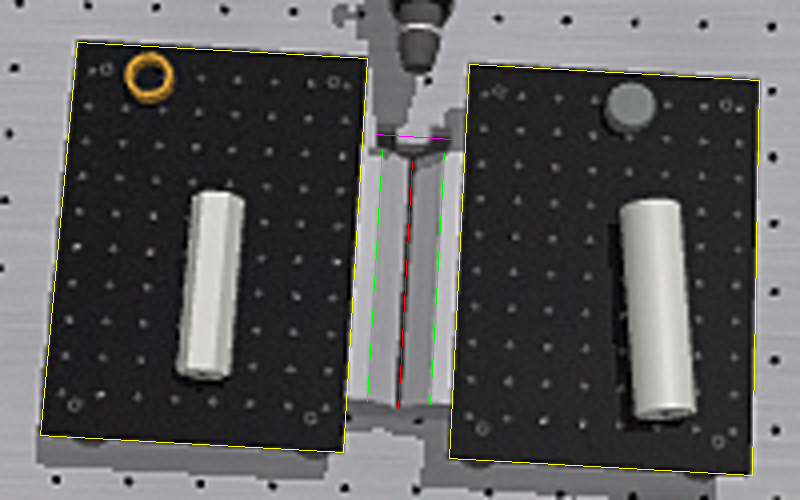

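View pics/ov_scene.png

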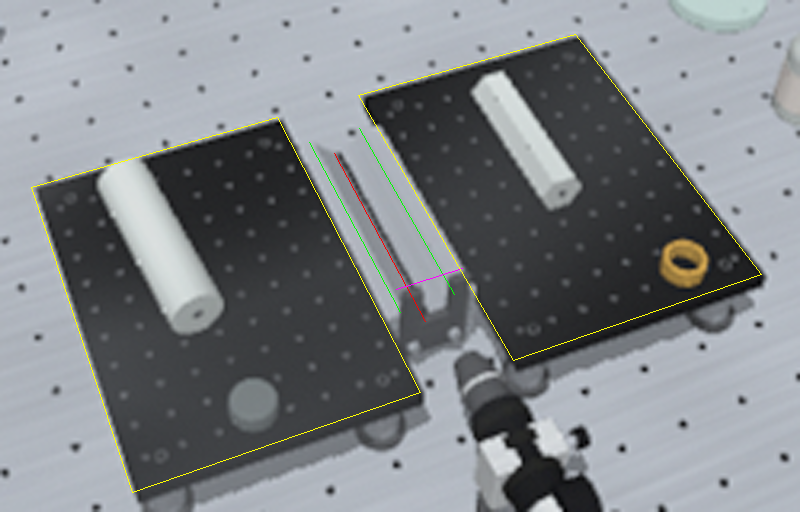

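Overlay check: the plate, V and stop lines match to within 1–2 mm in both views. Next I refine the bar axis and work out the pushing pose.

Run:
```python
from h import *
R,t,yaw=station()
S=lambda p:(np.atleast_2d(p)[:,:2]-t)@R
a=cv2.imread("pics/a_top.png"); g=a.max(2)
print("row 165",g[165,372:408].tolist())
for th in(70,90,120,150):
    m=np.zeros_like(g); m[132:200,374:404]=(g[132:200,374:404]>th); m=cv2.morphologyEx(m,cv2.MORPH_OPEN,np.ones((3,3)))
    c=max(cv2.findContours(m,0,2)[0],key=cv2.contourArea); r=cv2.minAreaRect(c); b=cv2.boxPoints(r)
    P=S(ray("top",b,.08)); k=np.argsort(P[:,0]); n=P[k[:2]].mean(0); f=P[k[2:]].mean(0); d=f-n
    print(th,r,"near",n.round(4),"far",f.round(4),"c",((n+f)/2).round(4),"yaw",np.arctan2(d[1],d[0]),"len",np.hypot(*d))
# far-face centre in scene: crop px (198,314)
print("far face centre scene",S(ray("scene",[[220+198.5/3.2-.5,170+314.5/3.2-.5]],.08)))
from scipy.spatial.transform import Rotation as Ro
def q(w,flip):
    y=np.array([np.cos(w),np.sin(w),0])*(-1 if flip else 1); x=np.array([0,0,-1.]); return Ro.from_matrix(np.c_[x,y,np.cross(x,y)]).as_quat()
for fl in(0,1):
    p=np.array([*(R@np.array([-.04,-.222])+t),.2]); print(fl,q(.06,fl),kin.ik(p,q(.06,fl)))
```

```text
row 165 [41, 41, 39, 41, 47, 44, 23, 19, 11, 61, 129, 146, 157, 171, 178, 186, 196, 208, 221, 216, 214, 205, 199, 200, 151, 41, 36, 43, 43, 42, 44, 45, 41, 41, 44, 39]
70 ((389.10406494140625, 166.45684814453125), (55.073970794677734, 15.389362335205078), 85.91438293457031) near [-0.1286 -0.1741] far [ 0.0197 -0.1595] c [-0.0544 -0.1668] yaw 0.09769086816942081 len 0.1489852150727536
90 ((389.0588073730469, 166.7646942138672), (54.301124572753906, 15.032513618469238), 85.60128784179688) near [-0.1283 -0.1743] far [ 0.0177 -0.1592] c [-0.0553 -0.1667] yaw 0.10305933208030527 len 0.14682853747919
120 ((388.8554992675781, 166.1693115234375), (52.94053649902344, 14.796067237854004), 85.48600769042969) near [-0.125  -0.1736] far [ 0.0175 -0.1586] c [-0.0537 -0.1661] yaw 0.10509138802522745 len 0.14321302201449443
150 ((389.9200134277344, 165.5600128173828), (51.587120056152344, 12.647164344787598), 86.8201675415039) near [-0.1216 -0.1746] far [ 0.0177 -0.1632] c [-0.052  -0.1689] yaw 0.08189242970619134 len 0.1397314315157123
far face centre scene [[ 0.01392267 -0.15676377]]
0 [ 0.48477727  0.51477277 -0.48477727  0.51477277] [-0.47397435  0.33286596 -0.01692792  1.22100245  0.          1.03682197]
1 [ 0.51477277 -0.48477727 -0.51477277 -0.48477727] [-0.47397435  0.33286596 -0.01692792  1.22100245  0.         -2.10477068]
```

```bash
cat >> h.py <<'E'
from scipy.spatial.transform import Rotation as Ro
R_,t_,YAW=station()
def q(ys):   # tool down, tool y along station yaw ys
    w=ys+YAW; y=np.array([np.cos(w),np.sin(w),0]); x=np.array([0,0,-1.]); return Ro.from_matrix(np.c_[x,y,np.cross(x,y)]).as_quat()
def W(x,y,z): return np.array([*(R_@np.array([x,y])+t_),z])
def Sx(p): return np.r_[(np.asarray(p)[:2]-t_)@R_,p[2]]
E
python3 - <<'E'
from h import *
c=np.array([-.054,-.166]); y=.10; n=np.array([-np.sin(y),np.cos(y)])
p=c-n*.052
arm.move_pose(W(*p,.17),q(y)); print(arm.state()['clock'],Sx(arm.state()['tool_pos']))
arm.movel(W(*p,.057),.12); s=arm.state(); print(s['clock'],Sx(s['tool_pos']),s['force'],s['width'])
for nme in("top","scene"): cv2.imwrite(f"pics/b_{nme}.png",imaging.read_camera(nme)[:,:,::-1])
a=cv2.imread("pics/b_scene.png")[170:330,200:420]; b=cv2.imread("pics/b_top.png")[90:215,300:500]
o=np.zeros((580,660,3),np.uint8)
a=cv2.resize(a,(396,288)); b=cv2.resize(b,(464,290)); o[:288,:396]=a; o[288:578,:464]=b; cv2.imwrite("pics/b.png",o)
E
```

```text
3.4333 [-0.04854649 -0.21696471  0.17008356]
4.525 [-0.04796351 -0.2181093   0.05795891] [ 0.09711646 -0.34900441 -0.37689013] 0.08519408785726268
```

View pics/b.png

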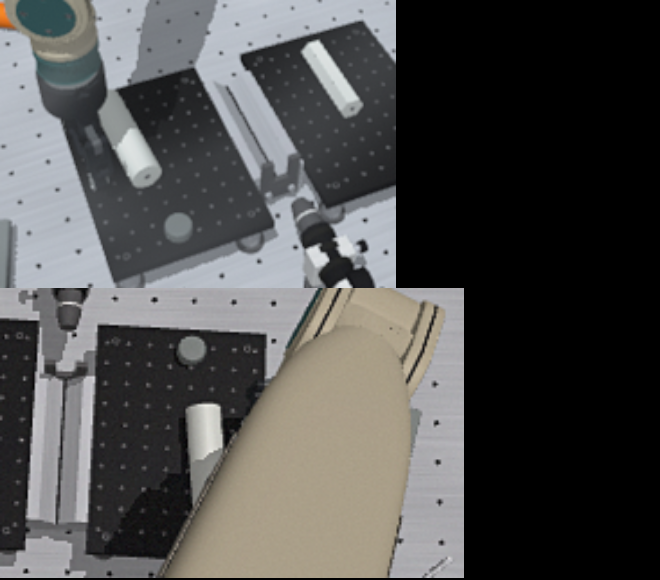

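The gripper is behind the bar's right side (scene crop (90,135)), with both fingers down and clear of the bar. Now I roll it part way and check.

Run:
```python
from h import *
c=np.array([-.054,-.166]); y=.10; n=np.array([-np.sin(y),np.cos(y)])
p=c-n*.052+n*.08
arm.movel(W(*p,.057),.05); s=arm.state(); print(s['clock'],Sx(s['tool_pos']),s['force'])
a=imaging.read_camera("scene")[:,:,::-1]; b=imaging.read_camera("top")[:,:,::-1]
print(arm.state()['force'])
cv2.imwrite("pics/c.png",np.vstack([cv2.resize(a[170:330,200:450],(469,300)),cv2.resize(b[90:215,275:475],(469,293))]))
cv2.imwrite("pics/c_top.png",b)
```

```text
6.375 [-0.05670381 -0.13841774  0.0570231 ] [ 0.44622603 -0.53820351  0.36779076]
[-0.89750261  0.24099777  0.07897907]
```

View pics/c.png

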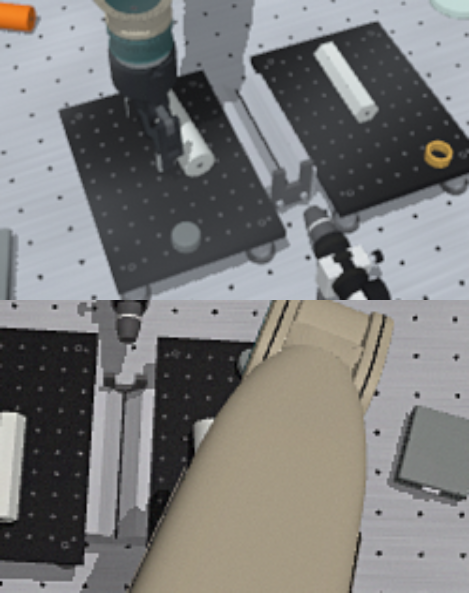

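The bar rolled along with the fingers. In the scene crop its far face is now at about (200,162). I'll check that point, then continue while squaring to the V.

Run:
```python
from h import *
print(Sx(ray("scene",[[200+200/469*250,170+162*160/300]],.08)[0]))
c=np.array([-.054,-.166]); y=.10; n=np.array([-np.sin(y),np.cos(y)])
p=c-n*.052+n*.08
p2=p+np.array([-.005,.045])
arm.movel(W(*p2,.057),.05,frame=q(.01)); s=arm.state(); print(s['clock'],Sx(s['tool_pos']),s['force'])
a=imaging.read_camera("scene")[:,:,::-1]; b=imaging.read_camera("top")[:,:,::-1]
cv2.imwrite("pics/d.png",np.vstack([cv2.resize(a[170:330,200:450],(469,300)),cv2.resize(b[90:215,275:475],(469,293))]))
```

```text
[ 0.00490066 -0.09486041  0.08      ]
7.5333 [-0.06167531 -0.09334222  0.05703351] [-0.41166254  0.64108343  0.85066002]
```

View pics/d.png

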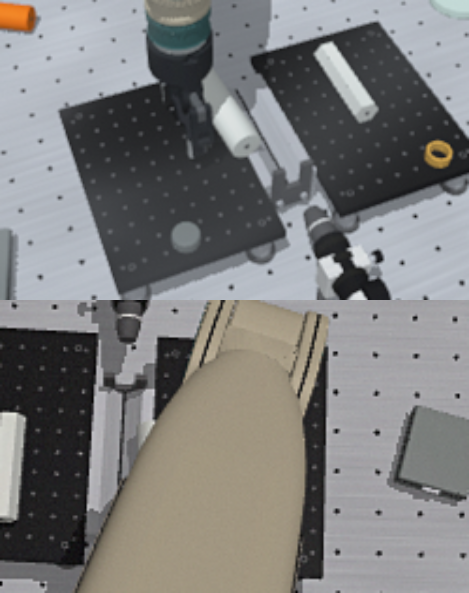

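The bar has rolled a little ahead of the fingers; its far face in the scene crop is at about (247,145). I'll follow slowly.

Run:
```python
from h import *
print(Sx(ray("scene",[[200+247/469*250,170+145*160/300]],.08)[0]))
arm.movel(W(-.062,-.043,.057),.04,frame=q(0)); s=arm.state(); print(s['clock'],Sx(s['tool_pos']),s['force'])
a=imaging.read_camera("scene")[:,:,::-1]; b=imaging.read_camera("top")[:,:,::-1]
cv2.imwrite("pics/e.png",np.vstack([cv2.resize(a[170:330,200:450],(469,300)),cv2.resize(b[90:215,275:475],(469,293))]))
```

```text
[ 0.00166002 -0.03266513  0.08      ]
9.0333 [-0.06194788 -0.04321527  0.05701105] [ 0.75415084 -0.05651041  0.43872651]
```

View pics/e.png

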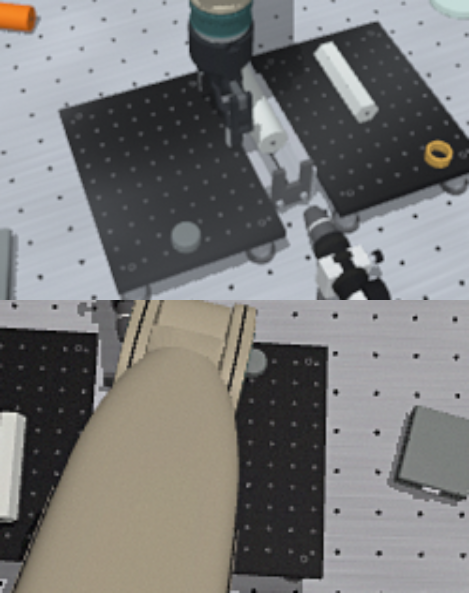

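Far face now at about (270,142), and the bar looks dropped into the V. I'll back off and look from a clear position.

Run:
```python
from h import *
print(Sx(ray("scene",[[200+270/469*250,170+142*160/300]],.067)[0]))
arm.movel(W(-.062,-.08,.057),.12)
arm.movel(W(-.062,-.08,.15),.2)
arm.move_pose(W(-.23,-.20,.18),q(0))
effector.grip(0)
s=arm.state(); print(s['clock'],Sx(s['tool_pos']),s['force'],s['width'])
a=imaging.read_camera("scene")[:,:,::-1]; b=imaging.read_camera("top")[:,:,::-1]
cv2.imwrite("pics/f.png",np.vstack([cv2.resize(a[190:290,270:400],(390,300),interpolation=2),cv2.resize(b[110:210,290:420],(390,300),interpolation=2)]));cv2.imwrite("pics/f_top.png",b);cv2.imwrite("pics/f_scene.png",a)
```

```text
[-1.74269953e-03  7.21265976e-06  6.70000000e-02]
11.8167 [-0.23002395 -0.20003549  0.18003225] [ 0.02040402 -0.09075394  0.10308606] -0.00011245555974714509
```

View pics/f.png

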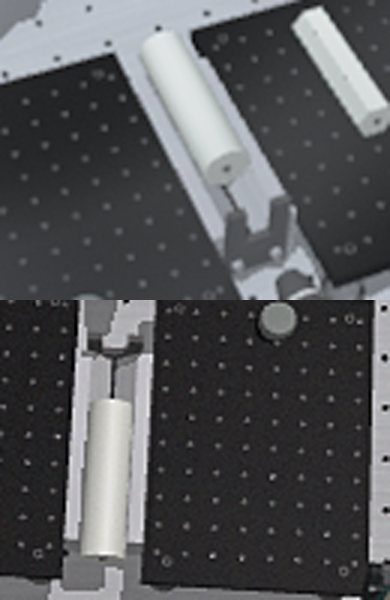

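Both views show the bar seated in the V: its far face in the scene crop is at (225,170), station x ≈ 0, about 50 mm short of the stop. With the fingers shut, I now push on the near end.

Run:
```python
from h import *
arm.move_pose(W(-.20,0,.11),q(0))
arm.movel(W(-.20,0,.059),.1)
arm.movel(W(-.126,0,.059),.06)
s=arm.state(); print(s['clock'],Sx(s['tool_pos']),s['force'])
a=imaging.read_camera("scene")[:,:,::-1]
cv2.imwrite("pics/g.png",cv2.resize(a[190:290,270:400],(650,500),interpolation=2))
```

```text
14.825 [-1.26905597e-01  5.99984716e-05  5.84080888e-02] [-1.46502733  0.28079804 -0.9256171 ]
```

View pics/g.png

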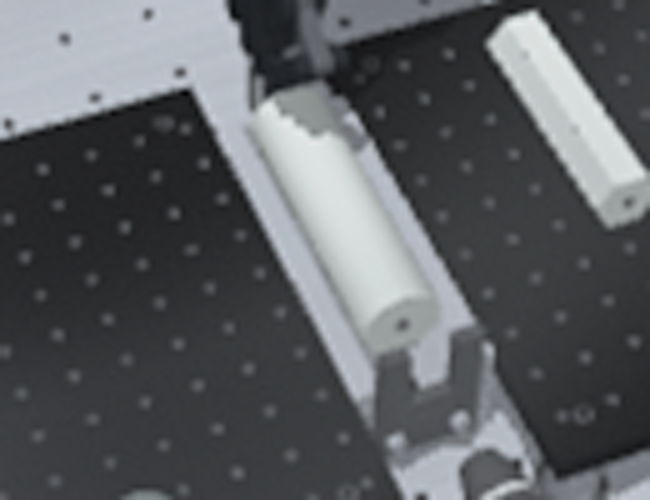

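The bar is sliding along the V; its far face is at crop (402,325). I'll continue in small steps, watching the force.

Run:
```python
from h import *
ff=Sx(ray("scene",[[270+402.5/5-.5,190+325.5/5-.5]],.067)[0]); x=-.1269; print("far face",ff, "half thick", ff[0]-.14-x)
rem=.05-ff[0]; goal=x+rem
arm.movel(W(goal-.006,0,.059),.03)
x=goal-.006
for k in range(16):
    x+=.001; arm.movel(W(x,0,.059),.02); arm.dwell(.1); s=arm.state(); f=s['force']@np.r_[R_[:,0],0]
    print(k,round(x,4),Sx(s['tool_pos'])[0].round(4),round(f,2))
    if f<-6: break
print(s['clock'])
a=imaging.read_camera("scene")[:,:,::-1]
cv2.imwrite("pics/i.png",cv2.resize(a[190:290,270:400],(650,500),interpolation=2))
```

```text
far face [0.02705506 0.00243726 0.067     ] half thick 0.013955061185360731
0 -0.109 -0.1087 -0.75
1 -0.108 -0.1086 -2.84
2 -0.107 -0.1085 -5.5
3 -0.106 -0.1085 -7.2
16.9583
```

View pics/i.png

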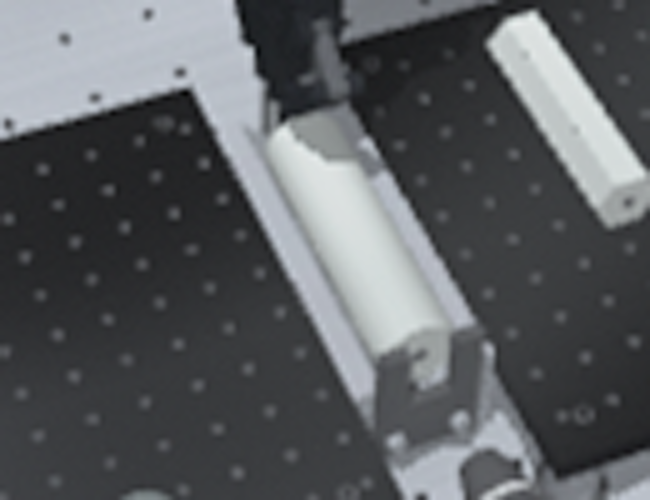

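The force rises with no motion at TCP x = -0.1085, and the picture shows the far face behind the U (hole at (418,353)). I'll back off and verify the gap.

Run:
```python
from h import *
print("far face",Sx(ray("scene",[[270+418.5/5-.5,190+353.5/5-.5]],.067)[0]))
arm.movel(W(-.19,0,.059),.1)
arm.movel(W(-.19,0,.16),.2)
arm.move_pose(W(-.25,-.25,.2),q(0))
s=arm.state(); print(s['clock'],s['force'])
b=imaging.read_camera("top")[:,:,::-1];a=imaging.read_camera("scene")[:,:,::-1]
cv2.imwrite("pics/j.png",np.hstack([cv2.resize(b[110:210,280:380],(400,400),interpolation=2),cv2.resize(a[200:290,300:390],(400,400),interpolation=2)])); cv2.imwrite("pics/j_top.png",b); cv2.imwrite("pics/j_scene.png",a)
```

```text
far face [0.04418339 0.00258583 0.067     ]
19.675 [-0.54450925  0.19543232  0.30141151]
```

View pics/j.png

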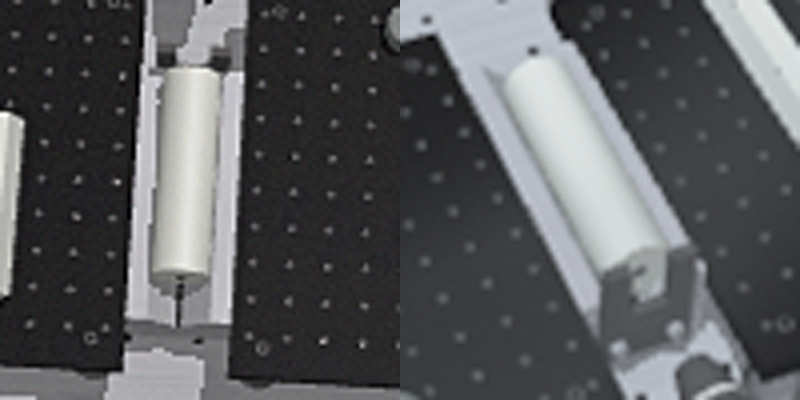

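Both views show no visible gap at the prongs: top crop (165–215,68) and scene crop (640,255). My ray estimate of the far face was 6 mm short, though, so I'll check against the near end relative to the V-block's front edge.

Run:
```python
from h import *
b=cv2.imread("pics/j_top.png"); a=cv2.imread("pics/j_scene.png")
f=8; c=cv2.resize(b[120:200,310:350],None,fx=f,fy=f,interpolation=cv2.INTER_CUBIC)
g=6; d=cv2.resize(a[200:290,310:390],None,fx=g,fy=g,interpolation=cv2.INTER_CUBIC)
def pl(img,n,P,o,f,col):
    u=((proj(n,[W(*p) for p in P])-o+.5)*f).astype(int); cv2.polylines(img,[u.reshape(-1,1,2)],False,col,1)
th=np.linspace(0,2*np.pi,60)
for img,n,o,ff in((c,"top",[310,120],f),(d,"scene",[310,200],g)):
    for x,col in((-.09,(0,0,255)),(.05,(0,255,0))): pl(img,n,[(x,.02*np.cos(k),.067+.02*np.sin(k)) for k in th],o,ff,col)
    pl(img,n,[(.05,-.025,.088),(.05,.025,.088)],o,ff,(255,0,255))
    pl(img,n,[(-.125,-.035,.06),(-.125,-.021,.06),(-.125,0,.039),(-.125,.021,.06),(-.125,.035,.06)],o,ff,(255,255,0))
out=np.zeros((640,800,3),np.uint8); out[:640,:320]=c; out[:540,320:]=d
cv2.imwrite("pics/k.png",cv2.resize(out,(750,600)))
```

```text
(no output)
```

View pics/k.png

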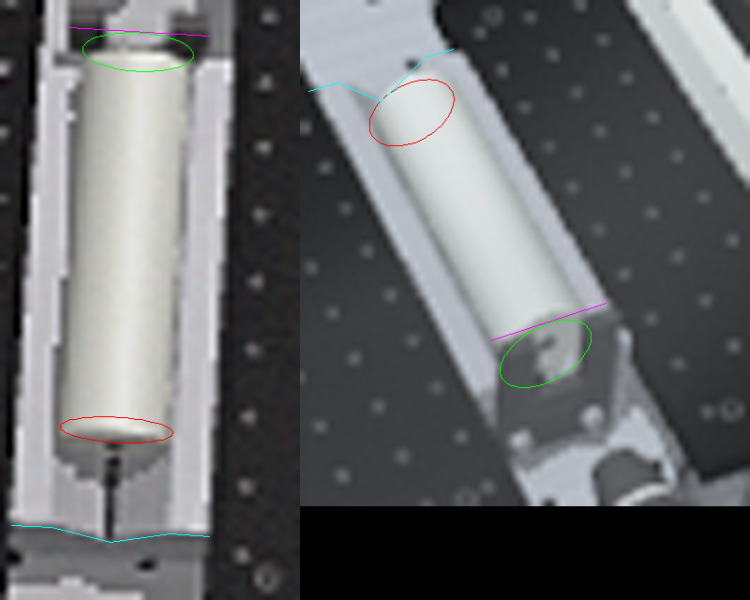

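The near-end ring fits, but the far edge is ambiguous by about 5 mm in these views. A close wrist-camera view over the stop should settle it.

Run:
```python
from h import *
s=arm.state(); i=imaging.camera_info("wrist"); R=cv2.Rodrigues(i['rvec'])[0]; C=-R.T@i['tvec']
T=Ro.from_quat(s['tool_rot']).as_matrix(); print("cam in tool",T.T@(C-s['tool_pos']),"fwd in tool",T.T@R[2])
off=T.T@(C-s['tool_pos'])
# want camera over station (0.03,0), TCP z .20
T2=Ro.from_quat(q(0)).as_matrix(); o=T2@off
p=W(.03,0,.22); p[:2]-=o[:2]; 
print("tcp station",Sx(p),kin.ik(p,q(0)))
arm.move_pose(p,q(0)); arm.dwell(.3)
i=imaging.camera_info("wrist"); im=imaging.read_camera("wrist")[:,:,::-1]; print(arm.state()['clock'])
import pickle; pickle.dump((i,im.copy()),open("w.pkl","wb"))
cv2.imwrite("pics/w.png",im)
```

```text
cam in tool [-0.14277452 -0.00020983 -0.07685226] fwd in tool [9.54207424e-01 4.32188684e-04 2.99145460e-01]
tcp station [ 0.03020983 -0.07685226  0.22      ] [-0.23185187  0.38537785  0.09966735  1.28508584  0.          1.36585152]
21.375
```

View pics/w.png

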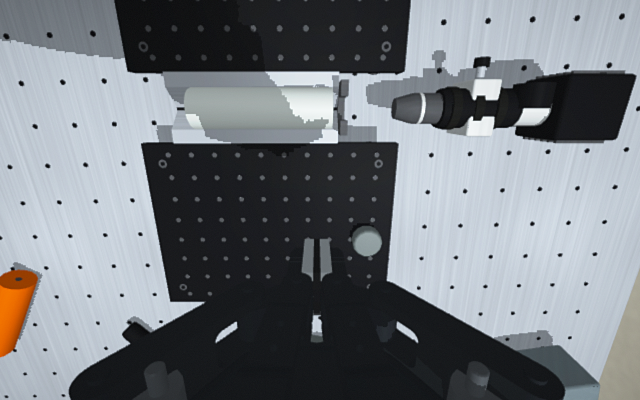

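Run:
```python
from h import *
import pickle
i,im=pickle.load(open("w.pkl","rb"))
x0,y0=275,65; c=cv2.resize(im[y0:y0+80,x0:x0+100],None,fx=8,fy=8,interpolation=cv2.INTER_NEAREST)[:600]
cv2.imwrite("pics/w2.png",c)
R0=W(0,0,0)
for n,P in(("bar far top .05",W(.05,0,.087)),("bar near top",W(-.09,0,.087)),("prong near edge L",W(.05,.02,.088)),("prong far edge L",W(.057,.02,.088)),("plateL far corner",W(.115,.035,.06)),("plateR far corner",W(.115,-.035,.06)),("plateL near",W(-.16,.035,.06)),("plateR near",W(-.16,-.035,.06)),("block end R",W(.05,-.03,.06))): print(n,proj("wrist",P,i).round(1))
```

```text
bar far top .05 [[337.8 110.8]]
bar near top [[188.8 111.2]]
prong near edge L [[338.3  87.9]]
prong far edge L [[346.   87.9]]
plateL far corner [[401.9  73.9]]
plateR far corner [[396.  145.1]]
plateL near [[125.3  74.5]]
plateR near [[138.8 145.7]]
block end R [[335.3 140.5]]
```

View pics/w2.png

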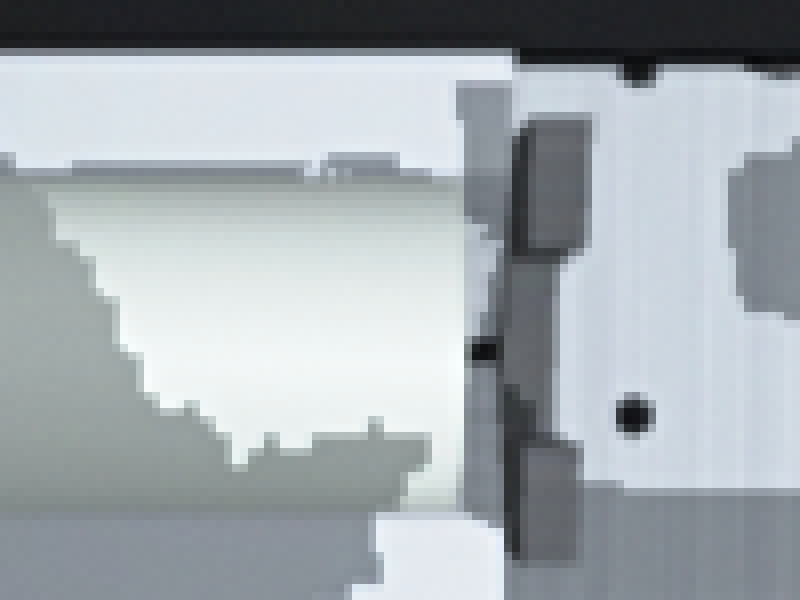

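The enlarged wrist view shows a real gap of about 7 mm: bar end at u=333.1, prong face at u≈340.6. The push therefore stalled early, probably because the flaring finger backs bore down on the bar's end. I'll redo the last push with the gripper turned 90°, so the flat finger sides do the pushing.

Run:
```python
from h import *
for a in(np.pi/2,-np.pi/2): print(a,kin.ik(W(-.2,0,.12),q(a)))
a=min((np.pi/2,-np.pi/2),key=lambda a:abs(kin.ik(W(-.2,0,.12),q(a))[5]))
arm.move_pose(W(-.2,0,.14),q(a)); arm.movel(W(-.2,0,.062),.12); arm.movel(W(-.115,0,.062),.1)
x=-.115; base=arm.state()['force']
for k in range(26):
    x+=.001; arm.movel(W(x,0,.062),.02); arm.dwell(.06); s=arm.state(); f=s['force']
    print(k,round(x,4),Sx(s['tool_pos']).round(4),f.round(1))
    if f[0]<-7: break
print(s['clock'])
im=imaging.read_camera("scene")[:,:,::-1]
cv2.imwrite("pics/l.png",cv2.resize(im[190:290,270:400],(650,500),interpolation=2))
```

```text
1.5707963267948966 [-0.16760991  0.05644268 -0.54065713  0.97369652  0.         -0.14070284]
-1.5707963267948966 [-0.16760991  0.05644268 -0.54065713  0.97369652  0.          3.00088981]
0 -0.114 [-0.1143  0.      0.062 ] [ 0.4  0.4 -0.5]
1 -0.113 [-0.113 -0.     0.062] [ 0.7 -0.5 -0.7]
2 -0.112 [-0.112 -0.     0.062] [ 0.8  1.2 -0.6]
3 -0.111 [-0.111 -0.     0.062] [0.4 0.7 0.3]
4 -0.11 [-0.1099 -0.      0.062 ] [-1.2 -0.3  0.4]
5 -0.109 [-0.1089  0.      0.062 ] [ 0.2 -0.1 -1. ]
6 -0.108 [-0.108 -0.     0.062] [0.7 0.  0. ]
7 -0.107 [-0.107  0.     0.062] [ 0.3 -0.1 -0.6]
8 -0.106 [-0.106 -0.     0.062] [ 0.1 -0.3  0.4]
9 -0.105 [-0.1055  0.      0.0619] [-2.6  0.4  1.8]
10 -0.104 [-0.1056 -0.      0.0618] [-4.1  0.4  4.2]
11 -0.103 [-0.1054  0.      0.0617] [-7.5 -0.2  4.9]
28.225
```

View pics/l.png

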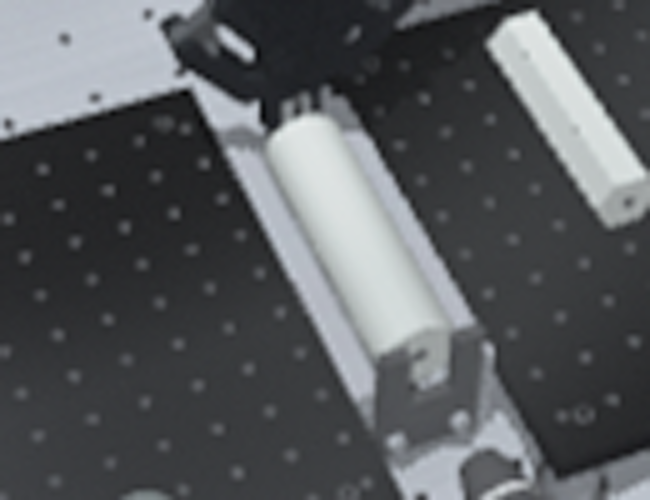

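The bar resisted again from the same spot. The tool shows about 5 N upward, so the sagging finger is pressing the bar down into the V and the friction locks it. I'll back off, raise the fingertip a little, and push in one smooth stroke with a slight rise.

Run:
```python
from h import *
def st(l):
    s=arm.state(); print(l,s['clock'],Sx(s['tool_pos']).round(4),s['force'].round(1))
arm.movel(W(-.115,0,.062),.1); st("back")
arm.movel(W(-.1057,0,.0615),.06); st("touch")
arm.movel(W(-.0995,0,.0645),.04); st("end")
i=imaging.camera_info("scene"); im=imaging.read_camera("scene")[:,:,::-1]; st("after")
cv2.imwrite("pics/m.png",cv2.resize(im[190:290,270:400],(650,500),interpolation=2))
```

```text
back 28.5417 [-0.1147  0.      0.062 ] [ 0.6 -0.2 -0. ]
touch 28.85 [-1.043e-01 -1.000e-04  6.160e-02] [ 0.4 -0.   0.3]
end 29.175 [-0.099   0.      0.0647] [-0.3 -0.5 -0. ]
after 29.225 [-0.099  -0.0001  0.0647] [0.7 0.3 0.2]
```

View pics/m.png

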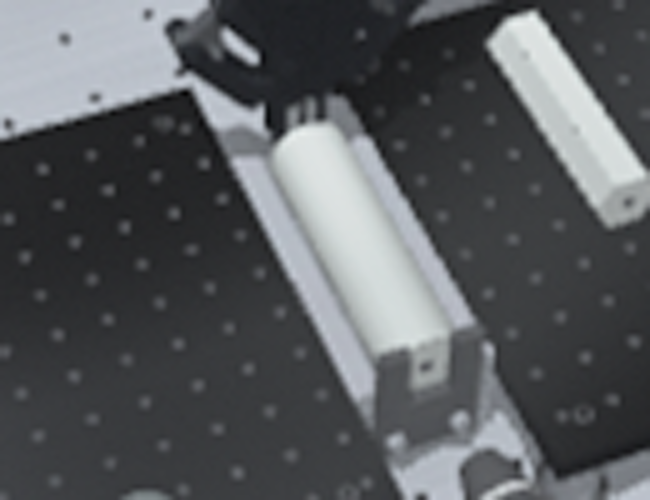

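It was friction locking: the bar moved freely this time, and the hole is now at (428,366), centred in the U. I'll make one more gentle nudge until the stop reacts, then check with the wrist camera.

Run:
```python
from h import *
def st(l):
    s=arm.state(); f=s['force']; print(l,s['clock'],Sx(s['tool_pos']).round(4),f.round(1)); return f[0]
arm.movel(W(-.105,0,.0620),.1)
arm.movel(W(-.0965,0,.0650),.04); f=st("p1")
if f>-5:
    arm.movel(W(-.104,0,.0620),.1); arm.movel(W(-.0945,0,.0650),.04); f=st("p2")
arm.movel(W(-.11,0,.0645),.1); arm.movel(W(-.19,0,.065),.2); arm.movel(W(-.19,0,.15),.2)
off=np.array([-0.14277452,-0.00020983,-0.07685226]); o=Ro.from_quat(q(0)).as_matrix()@off
p=W(.03,0,.22); p[:2]-=o[:2]; arm.move_pose(p,q(0)); arm.dwell(.2)
i=imaging.camera_info("wrist"); im=imaging.read_camera("wrist")[:,:,::-1]; st("cam")
x0,y0=275,65; cv2.imwrite("pics/n.png",cv2.resize(im[y0:y0+75,x0:x0+100],None,fx=8,fy=8,interpolation=cv2.INTER_NEAREST))
cv2.imwrite("pics/n_full.png",im)
```

```text
p1 29.85 [-0.099   0.0001  0.0642] [-5.   0.9  0.9]
p2 30.5 [-0.099   0.0001  0.0637] [-9.2 -0.6  2.7]
cam 33.5333 [ 0.0298 -0.0766  0.22  ] [ 0.1 -0.7  0.2]
```

View pics/n.png

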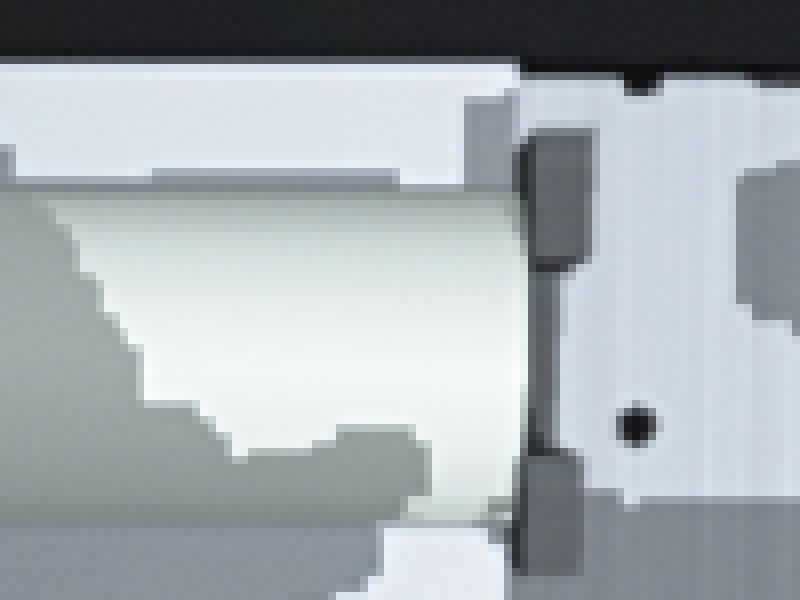

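The bar's far edge (u≈525 in the crop) now meets both prong faces (u≈525) with no gap, and it lies parallel and central in the V. The arm is clear at 0.22 m, so I'm handing in.

Run:
```python
from h import *
b=imaging.read_camera("top")[:,:,::-1]; cv2.imwrite("pics/z.png",b)
arm.hand_in(); print(arm.state()['clock'])
```

```text
the job is handed in; nothing more can be done
the job is handed in; nothing more can be done
```

I rolled the round bar off the right plate into the V-block with the open fingertips. I then pushed it lengthwise with the shut fingers until it met the end stop, and handed in at about 33.6 s of the 48 s.

**Stop contact:** the final wrist-camera view shows the far face flush against both prongs. The last two pushes stalled at the same position (tool tip at x = -0.099) with 5 to 9 N of reaction, as expected against the stop.

**Seating:** the bar lies central and parallel in the V. The arm was about 0.2 m above the table and clear of everything at hand-in.

**What disagreed:** the first lengthwise push, and a first retry with the gripper turned 90°, both jammed with the bar about 6.5 mm short. The rising force looked like the stop, but the wrist camera showed the gap. One smooth stroke with a slight upward motion closed it; the jam was most likely the finger pressing the bar down into the V.

**Not checked:** I did not measure whether the hex bar and the other bystanders stayed in place. They looked undisturbed in the views I took, and the fingers did not go near them.

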